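# Clip the parts caddy onto the bench post

## Task

Slide the blue parts caddy along the counter, keeping it flat on the surface, until the sprung clip on its front snaps fully home round the steel bench post with its jaw shut again. Steer it between the things standing about and leave them where they are, undisturbed.

Things in the scene. Friction and masses are not known exactly. Their poses are not given: they have to be found in the camera images.
- caddy: Weighted blue parts caddy, loose on the counter, about 0.6 kg: block 120 x 120 mm in plan, 43 mm high, upright flat sides, too wide to grasp across. Origin at the centre of its underside, z up, +x to its front, which bears the steel clip. Its top has pockets 13 mm deep (rim 10 mm wide) with two bearings and a spark plug fixed in them, none above 55 mm.
- clip_seat (a point): Centre of the clip's seat, 96 mm ahead of the caddy's origin, 24 mm above its underside; axes as the caddy's. Fully home, the post's axis stands here (from any direction round the post). The clip spans heights 8 to 42 mm and flares into a mouth about 60 mm wide, 143 mm ahead of the caddy's origin: fixed jaw at +y, sprung jaw at -y. It takes the post within 12 mm of the middle
- jaw (a joint): Hinge of the sprung jaw: 0 = shut, grows as it is forced open (outwards, to the caddy's -y), end stop at 0.6 rad; the post passes at about 0.15 rad with a push of about 10 N on the caddy, then the jaw springs shut behind it
- bench_post: Upright steel post fixed to the counter: 18 mm diameter, 70 mm high, on a round flange 54 mm in diameter and 6 mm high. Origin on its axis at the counter
- post_mid (a point): Point on the post's axis 24 mm above the counter, the height of the clip
- oil_filter_a: White oil filter, 75 mm diameter, 87 mm high, standing loose on one side of the way to the post (sides swap with part_box_d); bystander. Origin at the centre of its underside
- part_box_d: Brown and white cardboard part box with a red band, 67 x 66 x 56 mm, standing loose on the other side of the way to the post; bystander. Origin at the centre of its underside
- trimmer_spool: Trimmer line spool with black flanges and orange line, 90 mm diameter, 36 mm high, lying flat and loose towards the back of the counter; bystander. Origin at the centre of its underside
- bin_small_b: Red hopper bin, 144 x 110 x 72 mm, loose, beyond the post at the back left; bystander. Origin at the centre of its underside
- oil_filter_b: Orange oil filter, 75 mm diameter, 87 mm high, standing loose at the back right; bystander. Origin at the centre of its underside
- belt_coil_b: Blue v-belt ring, 153 mm diameter, 12 mm high, lying loose at the left front; bystander. Origin at the centre of its underside
- air_filter: Flat black panel air filter, 100 x 130 x 34 mm, lying loose at the far left; bystander. Origin at the centre of its underside
Mind the look-alikes: they are no part of the job. What is shaped like the bench_post but purple or turquoise is not meant.

How it is judged:
By the outcome, as a careful person would: the job done as asked, in the order asked, and still so for the second after the job is handed in, with the robot touching nothing.
It also fails if it takes over 67 s, if anything falls off the work surface, if the arm or the gripper's body presses on something with over 40 N, if the wrist force passes 120 N, or if a joint passes its speed limit or range.

## Robot

A 7-joint arm with a two-finger parallel gripper is mounted at the origin on a cart in front of the work surface, level with it; the furniture and walls round the work are solid. World frame = base frame: x ahead of the robot, y to its left, z up, the work surface at z = 0. Lengths are in m, angles in rad, forces in N, time in s.
With the tool pointing down it reaches from about 0.4 to 0.875 m from the base axis. Payload 6.5 kg.
Tool frame: the origin (TCP) lies at the very end of the fingers, on their centre line; the grasp point (between the pads) lies 19 mm behind it; z points along the fingers, y is the line along which they close (so a half turn about z gives the same grasp; the last joint's range is limited). The gripper opens to 85 mm and grips with 20 to 120 N. Pads are 22 mm wide; open, the fingers measure 114 mm over their backs; the gripper's body (76 mm by 85 mm) begins 54 mm behind the grasp point. The pads swing forward as they close: fully open they stand 13 mm farther back than shut.
Start: joints at [-1.287, 0.536, -0.004, 1.538, 0.003, 1.067, -0.071], TCP at [0.223, 0.611, 0.231] pointing down, gripper open.
Joint ranges: [-2.7, 2.7], [-0.37, 2.16], [-1.27, 1.26], [0.24, 2.4], [-1.31, 4.45], [0.19, 1.91], [-2.76, 2.76]. Speed limits (rad/s): [2.39, 2.39, 3.14, 3.14, 3.14, 3.14, 3.14].

## Interface

Orientations are given as a rotation vector (axis times angle).
In Python, from workcell import robot, read_camera, camera_model, workorder gives the robot as it stands.
- The arm moves only by the tool send_rows, never from a script. Its argument "series" is a list of rows, each an object with "fingers": the finger opening in mm, from 0 to 85.4; "linear": the shift along the tool's x, y, z in mm, a list of three; "delta_rot": the turn, a rotation vector about the tool's x, y, z in degrees, a list of three. A call has 1 to 20 rows; each row shifts and turns the commanded pose from where the row before left it, along the tool's axes as they then stand; what a row does not reach is not made up. A row lasts 1/8 s, in which the tool goes at most 62.5 mm and 10.7 degrees, less where a joint would pass 70% of its speed; a pose out of reach is approached as far as the arm can. A call with a gripper value outside its range is refused whole. The fingers move at their own pace and stop on an object; "grip_force" is the grip in N (left out, the last holds). Time passes only in rows, so rows that do not move let the fingers close. It gives the time, the measured TCP pose, the force, the opening and the grip force at its end, in the units of the state.
- robot.get_obs(): the state, without advancing time (a new reading comes with each control period).
- read_camera(name): name is "scene" or "top" or "wrist"; returns the picture (480x640x3 uint8, red, green, blue); there is no depth.
- camera_model(name): a dict with "intrinsics" (3x3 intrinsics, pixels), "rvec" (rotation vector, rad) and "tvec" (3), from world to camera coordinates, as OpenCV has them. Camera axes: x right, y down, z forward; pixel columns grow to the right and rows downward; lengths in m; the calibration is good to about 2 mm. The wrist camera is an equidistant fisheye: a pixel r from the principal point sees the ray r / f radians off the axis. A picture is of the moment at which its call begins: read the wrist's pose just before it. camera_model takes no time and is no camera call; for the wrist camera it gives the pose at the moment of the call.
- workorder.finish_job(): hands the job in; it is judged then, once.
The state is a dict: "t": time; "joint_pos": joint angles; "qvel": joint speeds; "tau": joint torques, N m; "ee_pos": TCP position; "tool_rot": TCP orientation; "force": force on the tool from outside, world axes, zero at the start; "moment": the same for the moment, N m; "opening": finger opening in m; "grasp_force": force on a finger pad.
Only numpy, scipy, OpenCV 4.12 (cv2) and the standard library are available. Lean on these libraries where they do the work, as an engineer would, in place of code of your own. Each camera call takes 0.05 s, during which the arm holds its last target. There are 200 camera calls.

## Working session

There is one attempt and no reset: what is moved stays moved. The work goes in short steps, Python scripts to look and compute and a tool call to move; the robot and the scene stay as the last step left them, time stands still between calls to the robot, and variables do not carry over. Pictures are saved under pics/ and viewed, at most 10 in all, crops included, and the job is handed in when it is done.

Besides the shell and the picture viewer there is one more tool, called as name(argument=value, ...), one argument or row to a line, values as JSON. send_rows: Moves the arm, as the interface text tells. Its arguments: {"type":"object","properties":{"series":{"type":"array","items":{"type":"object","properties":{"fingers":{"type":"number"},"linear":{"type":"array","items":{"type":"number"}},"delta_rot":{"type":"array","items":{"type":"number"}}}}},"grip_force":{"type":"number"}},"required":["series"]}

```bash
mkdir -p pics
python3 - <<'E'
from workcell import robot, read_camera, camera_model
import cv2
for n in("top","scene"):
    cv2.imwrite(f"pics/{n}0.png",read_camera(n)[:,:,::-1]); print(n,camera_model(n))
o=robot.get_obs();print(o)
E
```

```text
top {'intrinsics': array([[458.08513963,   0.        , 316.73754534],
       [  0.        , 458.08513963, 240.3130089 ],
       [  0.        ,   0.        ,   1.        ]]), 'rvec': array([ 2.09047693, -2.13484997,  0.17204952]), 'tvec': array([0.19607363, 0.5556528 , 1.53450999])}
scene {'intrinsics': array([[482.40501566,   0.        , 320.1732655 ],
       [  0.        , 482.40501566, 231.87094787],
       [  0.        ,   0.        ,   1.        ]]), 'rvec': array([ 0.73813886, -2.59339972,  1.11776932]), 'tvec': array([0.56181891, 0.14569675, 1.30815029])}
{'t': 0.1, 'joint_pos': array([-1.28718586,  0.53710271, -0.0044471 ,  1.53875612,  0.00260795,
        1.06728605, -0.0712023 ]), 'qvel': array([ 3.92340165e-04, -1.97522775e-03,  7.30720411e-05, -2.00839548e-03,
        1.45036184e-03,  1.57030884e-03,  2.89903354e-03]), 'tau': array([ 2.71174016e-03, -5.84564281e+01,  1.05199557e+00, -2.59777325e+01,
        1.26570047e-02,  4.63047239e-03,  2.02651302e-05]), 'ee_pos': array([0.22258672, 0.61010764, 0.23049973]), 'tool_rot': array([-5.46532348e-01, -3.09353184e+00,  2.41714616e-03]), 'force': array([ 0.02734638, -0.1329996 , -0.15111473]), 'moment': array([-0.04133326,  0.01553236, -0.01462221]), 'grasp_force': 0.0, 'opening': 0.08536481074131}
```

View pics/top0.png

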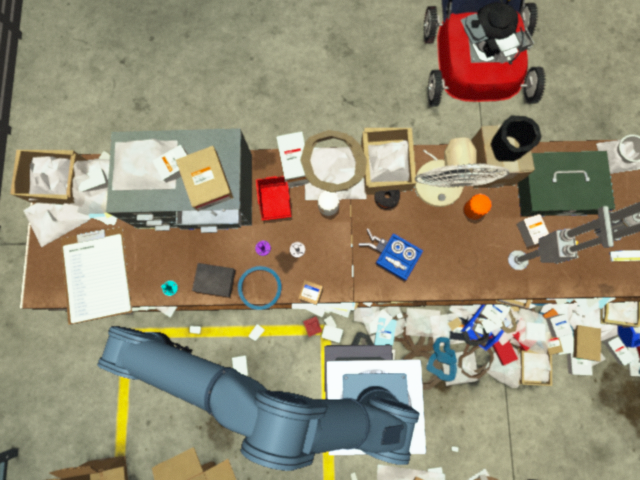

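View pics/scene0.png

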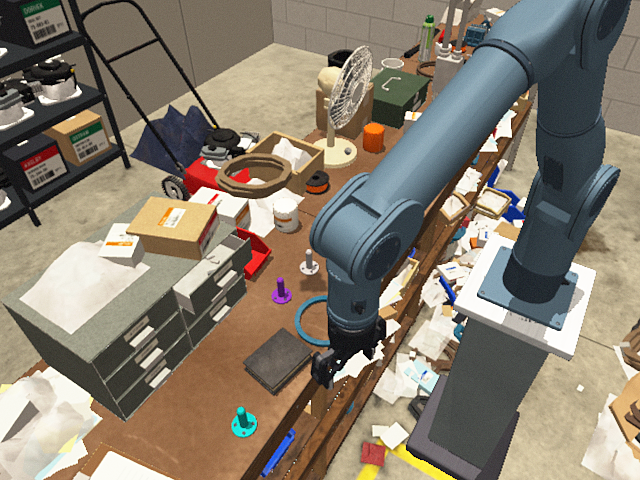

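The top view shows the caddy at about (400,257) with its clip toward the left at (370,240). The post candidates are steel at (297,250), purple at (263,248) and turquoise at (169,288). The steel one fits, since the other two colours are ruled out. I'll confirm it in an enlarged crop.

Run:
```python
import cv2
a=cv2.imread("pics/top0.png")[180:310,250:450]
cv2.imwrite("pics/c1.png",cv2.resize(a,(800,520),interpolation=cv2.INTER_CUBIC))
```

```text
(no output)
```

View pics/c1.png

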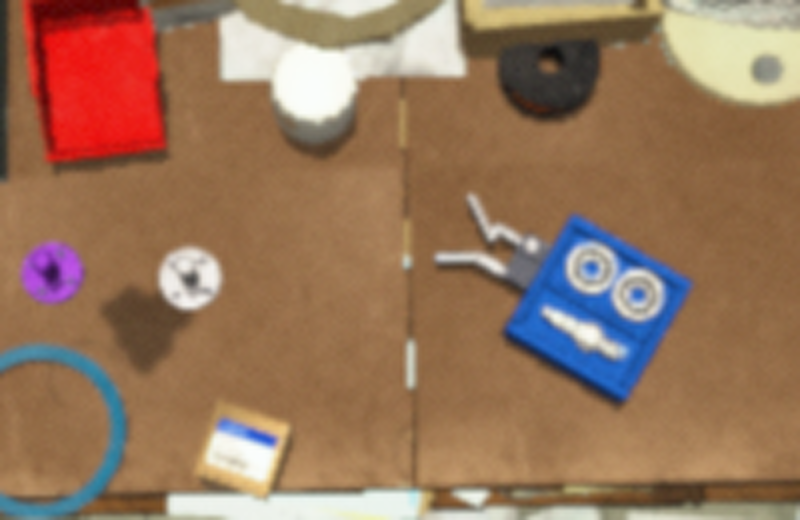

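The crop confirms it: the steel post's flange is centred at crop (190,278), and the purple post at (52,272) is the decoy. The caddy's rim corners are at (575,215), (690,285), (622,403) and (507,332). The white filter is at (315,88) and the part box at about (245,450).

```bash
cat > h.py <<'E'
import numpy as np, cv2
from workcell import robot, read_camera, camera_model
def unproj(px,z,name="top"):
    m=camera_model(name);R,_=cv2.Rodrigues(m["rvec"]);K=m["intrinsics"]
    px=np.atleast_2d(np.array(px,float));d=np.c_[px,np.ones(len(px))]@np.linalg.inv(K).T@R
    c=-R.T@m["tvec"]; return (c+d*((z-c[2])/d[:,2])[:,None])[:,:2]
def crop(px,o=(250,180),s=4): return (np.array(px,float)+.5)/s-.5+np.array(o)
def caddy(px):  # rim corners: front-right(-y), rear-right, rear-left, front-left
    P=unproj(px,.043);c=P.mean(0);f=(P[0]+P[3]-P[1]-P[2]);s=(P[2]+P[3]-P[0]-P[1])
    a=np.arctan2(f[1],f[0]);b=np.arctan2(s[1],s[0])-np.pi/2
    return c,np.degrees(a),np.degrees(b),np.linalg.norm(f)/2,np.linalg.norm(s)/2
def tool():
    o=robot.get_obs();R,_=cv2.Rodrigues(o["tool_rot"])
    return o["t"],o["ee_pos"],R,o["force"],o["joint_pos"]
E
python3 - <<'E'
from h import *
np.set_printoptions(precision=4,suppress=True)
print(caddy(crop([(575,215),(690,285),(622,403),(507,332)])))
print("post",unproj(crop([(190,278)]),.006))
print("filter top",unproj(crop([(313,87)]),.087), "box top",unproj(crop([(225,403),(291,420),(262,497),(196,470)]),.056))
print("clip tips",unproj(crop([(473,196),(437,259)]),.04), unproj(crop([(403,258)]),0))
print("spool",unproj(crop([(550,75)]),.036),"belt",unproj(crop([(45,430)]),.012))
_,p,R,f,q=tool();print(p,R)
E
```

```text
(array([ 0.4976, -0.0993]), np.float64(56.34102334452078), np.float64(57.77370015836095), np.float64(0.1149396895594131), np.float64(0.1195720864254322))
post [[0.5385 0.256 ]]
filter top [[0.6892 0.1427]] box top [[0.4212 0.224 ]
 [0.4055 0.168 ]
 [0.3411 0.1938]
 [0.3649 0.2494]]
clip tips [[0.5999 0.0045]
 [0.5445 0.038 ]] [[0.5532 0.0655]]
spool [[ 0.709  -0.0684]] belt [[0.4052 0.3843]]
[0.2226 0.6101 0.2305] [[-0.9395  0.3426 -0.0004]
 [ 0.3426  0.9395 -0.0015]
 [-0.0001 -0.0015 -1.    ]]
```

send_rows(
  series=[
    {"fingers": 85,"linear": [0,0,0],"delta_rot": [0,0,10.3]},
    {"fingers": 85,"linear": [0,0,0],"delta_rot": [0,0,10.3]},
    {"fingers": 85,"linear": [0,0,0],"delta_rot": [0,0,10.3]},
    {"fingers": 85,"linear": [0,0,0],"delta_rot": [0,0,10.3]},
    {"fingers": 85,"linear": [0,0,0],"delta_rot": [0,0,10.3]},
    {"fingers": 85,"linear": [0,0,0],"delta_rot": [0,0,10.3]},
    {"fingers": 85,"linear": [0,0,0],"delta_rot": [0,0,10.3]},
    {"fingers": 85,"linear": [0,0,0],"delta_rot": [0,0,10.3]},
    {"fingers": 85,"linear": [0,0,0],"delta_rot": [0,0,10.3]},
    {"fingers": 85,"linear": [0,0,0],"delta_rot": [0,0,10.3]},
    {"fingers": 85,"linear": [-14,36,0],"delta_rot": [0,0,0]},
    {"fingers": 85,"linear": [-14,36,0],"delta_rot": [0,0,0]},
    {"fingers": 85,"linear": [-14,36,0],"delta_rot": [0,0,0]},
    {"fingers": 85,"linear": [-14,36,0],"delta_rot": [0,0,0]},
    {"fingers": 85,"linear": [-14,36,0],"delta_rot": [0,0,0]},
    {"fingers": 85,"linear": [-14,36,0],"delta_rot": [0,0,0]},
    {"fingers": 85,"linear": [-14,36,0],"delta_rot": [0,0,0]},
    {"fingers": 85,"linear": [-14,36,0],"delta_rot": [0,0,0]},
    {"fingers": 85,"linear": [-14,36,0],"delta_rot": [0,0,0]},
    {"fingers": 85,"linear": [-14,36,0],"delta_rot": [0,0,0]},
  ],
)

```text
t: 2.6
ee_pos: [0.4486, 0.2959, 0.2311]
tool_rot: [2.761, 1.498, -0.001]
force: [-0.8, 1.3, 0.3]
opening: 0.085
grasp_force: 0.0
```

send_rows(
  series=[
    {"fingers": 85,"linear": [-29.5,18.4,0],"delta_rot": [0,0,0]},
    {"fingers": 85,"linear": [-29.5,18.4,0],"delta_rot": [0,0,0]},
    {"fingers": 85,"linear": [-29.5,18.4,0],"delta_rot": [0,0,0]},
    {"fingers": 85,"linear": [-29.5,18.4,0],"delta_rot": [0,0,0]},
    {"fingers": 85,"linear": [-29.5,18.4,0],"delta_rot": [0,0,0]},
    {"fingers": 85,"linear": [-29.5,18.4,0],"delta_rot": [0,0,0]},
    {"fingers": 85,"linear": [-29.5,18.4,0],"delta_rot": [0,0,0]},
    {"fingers": 85,"linear": [-29.5,18.4,0],"delta_rot": [0,0,0]},
    {"fingers": 85,"linear": [-29.5,18.4,0],"delta_rot": [0,0,0]},
    {"fingers": 85,"linear": [-29.5,18.4,0],"delta_rot": [0,0,0]},
    {"fingers": 85,"linear": [-29.5,18.4,0],"delta_rot": [0,0,0]},
    {"fingers": 85,"linear": [-29.5,18.4,0],"delta_rot": [0,0,0]},
    {"fingers": 85,"linear": [-29.5,18.4,0],"delta_rot": [0,0,0]},
    {"fingers": 85,"linear": [-29.5,18.4,0],"delta_rot": [0,0,0]},
    {"fingers": 85,"linear": [0,0,0],"delta_rot": [0,0,0]},
  ],
)

```text
t: 4.47
ee_pos: [0.4382, -0.1923, 0.2313]
tool_rot: [2.764, 1.491, -0.001]
force: [-0.0, 0.6, -0.9]
opening: 0.085
grasp_force: 0.0
```

Run:
```python
from h import *
np.set_printoptions(precision=4,suppress=True)
t,p,R,f,q=tool();print(t,p,R,q)
m=camera_model("wrist");print(m)
a=read_camera("wrist");cv2.imwrite("pics/w1.png",a[:,:,::-1])
```

```text
4.475 [ 0.4382 -0.1923  0.2313] [[ 0.5491  0.8357 -0.0002]
 [ 0.8357 -0.5491 -0.0013]
 [-0.0012  0.0006 -1.    ]] [-0.3023  0.2956  0.7471  2.0113 -0.2488  0.9252 -0.0069]
{'intrinsics': array([[371.6483,   0.    , 321.0928],
       [  0.    , 371.6483, 239.6741],
       [  0.    ,   0.    ,   1.    ]]), 'rvec': array([-2.748 ,  0.8223,  0.1177]), 'tvec': array([-0.4726,  0.0403,  0.4007])}
```

View pics/w1.png

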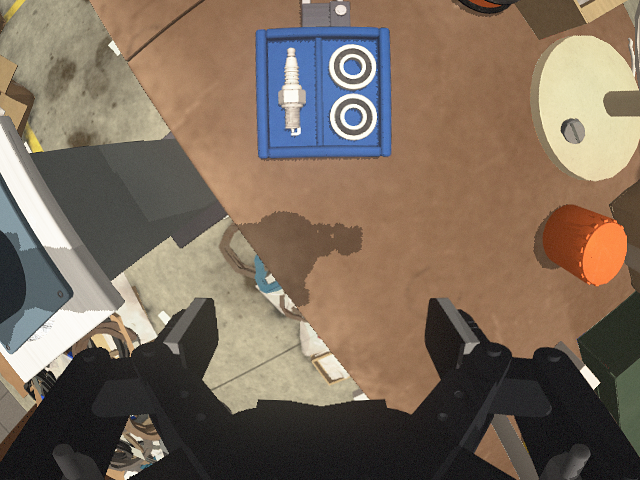

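The wrist view shows the caddy square to the tool: rim columns 258–390 against the image centre at 321, with both fingers behind it. I'll lower and close the gap.

send_rows(
  series=[
    {"fingers": 85,"linear": [0,0,27],"delta_rot": [0,0,0]},
    {"fingers": 85,"linear": [0,0,27],"delta_rot": [0,0,0]},
    {"fingers": 85,"linear": [0,0,27],"delta_rot": [0,0,0]},
    {"fingers": 85,"linear": [0,0,27],"delta_rot": [0,0,0]},
    {"fingers": 85,"linear": [0,0,27],"delta_rot": [0,0,0]},
    {"fingers": 85,"linear": [0,0,27],"delta_rot": [0,0,0]},
    {"fingers": 85,"linear": [0,0,27],"delta_rot": [0,0,0]},
    {"fingers": 85,"linear": [0,0,27],"delta_rot": [0,0,0]},
    {"fingers": 85,"linear": [0,0,2],"delta_rot": [0,0,0]},
    {"fingers": 85,"linear": [7,-1,0],"delta_rot": [0,0,0]},
    {"fingers": 85,"linear": [7,0,0],"delta_rot": [0,0,0]},
    {"fingers": 85,"linear": [7,0,0],"delta_rot": [0,0,0]},
    {"fingers": 85,"linear": [7,0,0],"delta_rot": [0,0,0]},
    {"fingers": 85,"linear": [3,0,0],"delta_rot": [0,0,0]},
    {"fingers": 85,"linear": [0,0,0],"delta_rot": [0,0,0]},
  ],
)

```text
t: 6.4
ee_pos: [0.4551, -0.1629, 0.0133]
tool_rot: [2.761, 1.499, -0.0]
force: [-0.2, -0.1, 0.2]
opening: 0.0848
grasp_force: 0.0
```

Run:
```python
from h import *
np.set_printoptions(precision=4,suppress=True)
t,p,R,f,q=tool();print(t,p,R[:2,0],q,f)
a=read_camera("wrist");cv2.imwrite("pics/w2.png",a[:,:,::-1])
```

```text
6.4 [ 0.4551 -0.1629  0.0133] [0.5448 0.8385] [-0.0962  0.6846  0.4386  2.1057 -0.6219  0.479   0.2428] [-0.2217 -0.1247  0.2194]
```

View pics/w2.png

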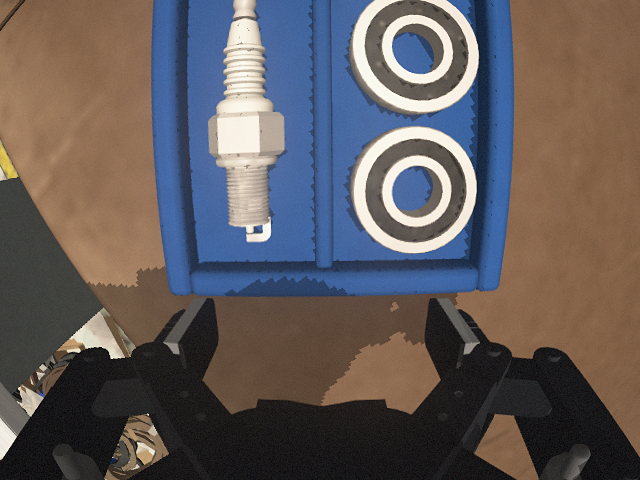

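The wrist view shows the caddy's rear face just ahead of both fingers, with its edges at columns 170 and 500, so it sits about 5 mm to the right. Next I'll make contact and push an arc that turns the caddy toward the post.

send_rows(
  series=[
    {"fingers": 85,"linear": [3,2,0],"delta_rot": [0,0,0]},
    {"fingers": 85,"linear": [3,2,0],"delta_rot": [0,0,0]},
    {"fingers": 85,"linear": [2.3,2,0],"delta_rot": [0,0,-1.65]},
    {"fingers": 85,"linear": [2.3,2,0],"delta_rot": [0,0,-1.65]},
    {"fingers": 85,"linear": [2.3,2,0],"delta_rot": [0,0,-1.65]},
    {"fingers": 85,"linear": [2.3,2,0],"delta_rot": [0,0,-1.65]},
    {"fingers": 85,"linear": [2.3,2,0],"delta_rot": [0,0,-1.65]},
    {"fingers": 85,"linear": [2.3,2,0],"delta_rot": [0,0,-1.65]},
    {"fingers": 85,"linear": [2.3,2,0],"delta_rot": [0,0,-1.65]},
    {"fingers": 85,"linear": [2.3,2,0],"delta_rot": [0,0,-1.65]},
    {"fingers": 85,"linear": [0,0,0],"delta_rot": [0,0,0]},
  ],
)

```text
t: 7.82
ee_pos: [0.4847, -0.1508, 0.0134]
tool_rot: [-2.57, -1.807, -0.001]
force: [-0.4, -0.8, -0.7]
opening: 0.0848
grasp_force: 0.4
```

Run:
```python
from h import *
np.set_printoptions(precision=4,suppress=True)
t,p,R,f,q=tool();print(t,p,R[:2,0],q,f)
a=read_camera("wrist");b=read_camera("top")
a=cv2.resize(a,(533,400));b=cv2.resize(b[190:300,330:450],(436,400),interpolation=cv2.INTER_CUBIC)[:, :267]
cv2.imwrite("pics/w3.png",np.hstack([a,b])[:,:,::-1])
```

```text
7.825 [ 0.4847 -0.1508  0.0134] [0.3382 0.9411] [-0.0964  0.6981  0.3973  2.044  -0.5446  0.5018  0.3577] [-0.4263 -0.7848 -0.7344]
```

View pics/w3.png

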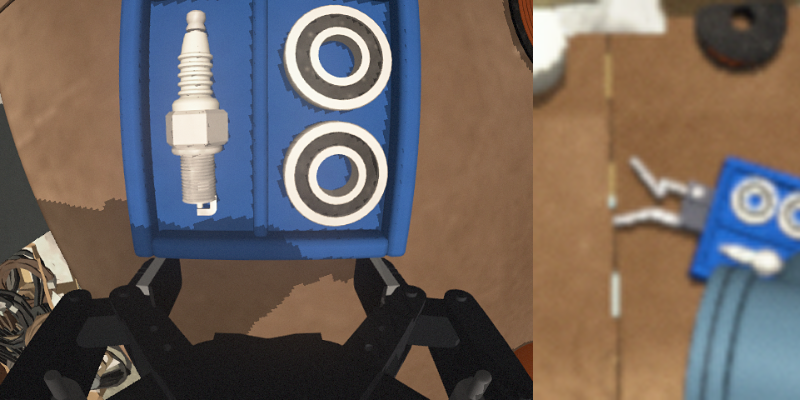

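The wrist view shows the caddy following flush, its rear rim centred at column 270 against 267. The top crop shows it turned toward the post. I'll continue the arc.

send_rows(
  series=[
    {"fingers": 85,"linear": [2.3,2,0],"delta_rot": [0,0,-1.65]},
    {"fingers": 85,"linear": [2.3,2,0],"delta_rot": [0,0,-1.65]},
    {"fingers": 85,"linear": [2.3,2,0],"delta_rot": [0,0,-1.65]},
    {"fingers": 85,"linear": [2.3,2,0],"delta_rot": [0,0,-1.65]},
    {"fingers": 85,"linear": [2.3,2,0],"delta_rot": [0,0,-1.65]},
    {"fingers": 85,"linear": [2.3,2,0],"delta_rot": [0,0,-1.65]},
    {"fingers": 85,"linear": [2.3,2,0],"delta_rot": [0,0,-1.65]},
    {"fingers": 85,"linear": [2.3,2,0],"delta_rot": [0,0,-1.65]},
    {"fingers": 85,"linear": [2.3,2,0],"delta_rot": [0,0,-1.65]},
    {"fingers": 85,"linear": [4,0,0],"delta_rot": [0,0,0]},
    {"fingers": 85,"linear": [6,0,0],"delta_rot": [0,0,0]},
    {"fingers": 85,"linear": [6,0,0],"delta_rot": [0,0,0]},
    {"fingers": 85,"linear": [4,0,0],"delta_rot": [0,0,0]},
    {"fingers": 85,"linear": [0,0,0],"delta_rot": [0,0,0]},
  ],
)

```text
t: 9.68
ee_pos: [0.5083, -0.1142, 0.0133]
tool_rot: [-2.314, -2.123, -0.001]
force: [-0.8, -0.5, 0.6]
opening: 0.0848
grasp_force: 0.3
```

Run:
```python
from h import *
np.set_printoptions(precision=4,suppress=True)
t,p,R,f,q=tool();print(t,p,R[:2,0],q,f)
a=read_camera("wrist");b=read_camera("top")
cv2.imwrite("pics/top4.png",b[:,:,::-1]);cv2.imwrite("pics/wr4.png",a[:,:,::-1])
a=cv2.resize(a,(320,240));b=cv2.resize(b[190:300,280:400],(480,440),interpolation=cv2.INTER_CUBIC)
a=np.vstack([a,np.zeros((200,320,3),np.uint8)])
cv2.imwrite("pics/w4.png",np.hstack([b,a])[:,:,::-1])
```

```text
9.675 [ 0.5083 -0.1142  0.0133] [0.0859 0.9963] [-0.1326  0.7013  0.346   2.0075 -0.4672  0.5098  0.465 ] [-0.7802 -0.5495  0.5657]
```

View pics/w4.png

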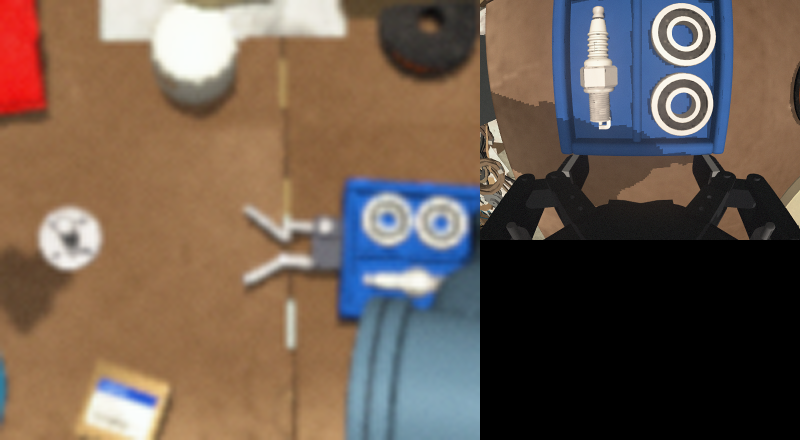

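Run:
```python
from h import *
np.set_printoptions(precision=4,suppress=True)
c=lambda q:crop(q,(280,190))
post=unproj(c([(70,239)]),.006)[0]
tip=unproj(c([(247,208),(247,281)]),.04); fr=unproj(c([(346,180),(340,320)]),.043)
print(post,tip,fr)
s=fr[1]-fr[0];yaw=np.arctan2(s[1],s[0])-np.pi/2;print(np.degrees(yaw))
for y in (np.radians(85.1),yaw):
    f=np.array([np.cos(y),np.sin(y)]);r=np.array([f[1],-f[0]])
    for o in (tip.mean(0),fr.mean(0),np.array([.5083,-.1142])): print(np.degrees(y)%360,"post fwd,right",(post-o)@f,(post-o)@r)
```

```text
[0.5375 0.256 ] [[0.5557 0.0987]
 [0.4913 0.1005]] [[0.578  0.0118]
 [0.4553 0.0216]]
85.39612688450919
85.1 post fwd,right 0.15704117835491355 0.0006190846878013625
85.1 post fwd,right 0.24023680840588263 0.0004172953383605749
85.1 post fwd,right 0.3713617162434988 -0.0024802857386381928
85.39612688450919 post fwd,right 0.15703588124193482 0.0014307227262390244
85.39612688450919 post fwd,right 0.24023144304553626 0.0016589215483109813
85.39612688450919 post fwd,right 0.37136957532652765 -0.0005609192960525313
```

The top crop shows the clip mouth tips at (247,208) and (247,281) and the post at (70,239). The post is within 2 mm of the clip's axis, with 204 mm to go. I'll push straight and check before the clip engages.

send_rows(
  series=[
    {"fingers": 85,"linear": [4,0,0],"delta_rot": [0,0,0]},
    {"fingers": 85,"linear": [6,0,0],"delta_rot": [0,0,0]},
    {"fingers": 85,"linear": [8,0,0],"delta_rot": [0,0,0]},
    {"fingers": 85,"linear": [8,0,0],"delta_rot": [0,0,0]},
    {"fingers": 85,"linear": [8,0,0],"delta_rot": [0,0,0]},
    {"fingers": 85,"linear": [8,0,0],"delta_rot": [0,0,0]},
    {"fingers": 85,"linear": [8,0,0],"delta_rot": [0,0,0]},
    {"fingers": 85,"linear": [8,0,0],"delta_rot": [0,0,0]},
    {"fingers": 85,"linear": [8,0,0],"delta_rot": [0,0,0]},
    {"fingers": 85,"linear": [8,0,0],"delta_rot": [0,0,0]},
    {"fingers": 85,"linear": [8,0,0],"delta_rot": [0,0,0]},
    {"fingers": 85,"linear": [8,0,0],"delta_rot": [0,0,0]},
    {"fingers": 85,"linear": [8,0,0],"delta_rot": [0,0,0]},
    {"fingers": 85,"linear": [8,0,0],"delta_rot": [0,0,0]},
    {"fingers": 85,"linear": [8,0,0],"delta_rot": [0,0,0]},
    {"fingers": 85,"linear": [8,0,0],"delta_rot": [0,0,0]},
    {"fingers": 85,"linear": [8,0,0],"delta_rot": [0,0,0]},
    {"fingers": 85,"linear": [6,0,0],"delta_rot": [0,0,0]},
    {"fingers": 85,"linear": [4,0,0],"delta_rot": [0,0,0]},
    {"fingers": 85,"linear": [0,0,0],"delta_rot": [0,0,0]},
  ],
)

```text
t: 12.28
ee_pos: [0.5206, 0.025, 0.0134]
tool_rot: [-2.315, -2.123, -0.001]
force: [-0.1, 0.2, -0.4]
opening: 0.0852
grasp_force: 0.0
```

Run:
```python
from h import *
np.set_printoptions(precision=4,suppress=True)
t,p,R,f,q=tool();print(t,p,R[:2,0],q,f)
b=read_camera("top");a=read_camera("scene")
b=cv2.resize(b[190:300,270:365],(475,550),interpolation=cv2.INTER_CUBIC)
a=cv2.resize(a[190:355,220:420],(325,268));a=np.vstack([a,np.zeros((282,325,3),np.uint8)])
cv2.imwrite("pics/w5.png",np.hstack([b,a])[:,:,::-1])
```

```text
12.275 [0.5206 0.025  0.0134] [0.0862 0.9963] [-0.4192  0.7056  0.3692  2.0086 -0.4971  0.5147  0.222 ] [-0.0678  0.2438 -0.38  ]
```

View pics/w5.png

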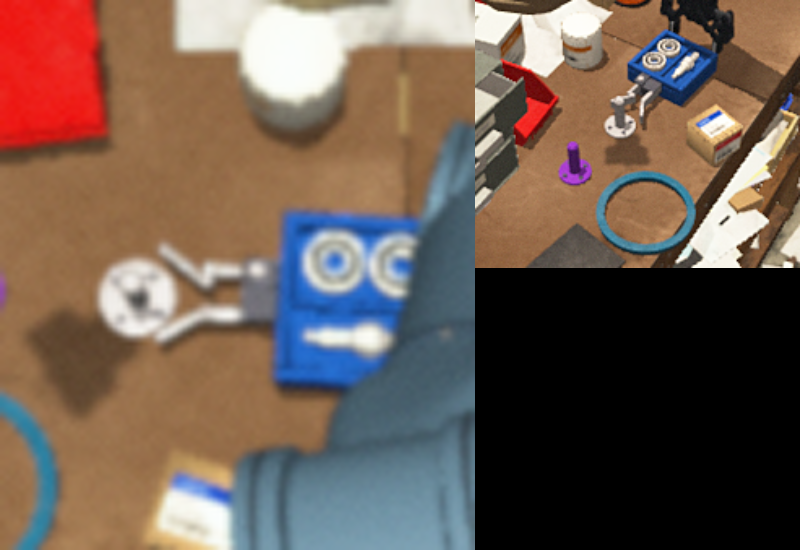

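The top crop shows the mouth tips at (163,249) and (160,340), straddling the post at (138,298) and about 3 mm off the axis, which is well within 12 mm. The bystanders are undisturbed. I'll push into the clip.

send_rows(
  series=[
    {"fingers": 85,"linear": [4,0,0],"delta_rot": [0,0,0]},
    {"fingers": 85,"linear": [5,0,0],"delta_rot": [0,0,0]},
    {"fingers": 85,"linear": [5,0,0],"delta_rot": [0,0,0]},
    {"fingers": 85,"linear": [5,0,0],"delta_rot": [0,0,0]},
    {"fingers": 85,"linear": [5,0,0],"delta_rot": [0,0,0]},
    {"fingers": 85,"linear": [5,0,0],"delta_rot": [0,0,0]},
    {"fingers": 85,"linear": [4,0,0],"delta_rot": [0,0,0]},
    {"fingers": 85,"linear": [3,0,0],"delta_rot": [0,0,0]},
    {"fingers": 85,"linear": [3,0,0],"delta_rot": [0,0,0]},
    {"fingers": 85,"linear": [3,0,0],"delta_rot": [0,0,0]},
    {"fingers": 85,"linear": [3,0,0],"delta_rot": [0,0,0]},
  ],
)

```text
t: 13.75
ee_pos: [0.5245, 0.0678, 0.0135]
tool_rot: [2.316, 2.12, -0.001]
force: [0.3, -9.5, 2.9]
opening: 0.0849
grasp_force: 5.2
```

send_rows(
  series=[
    {"fingers": 85,"linear": [3,0,0],"delta_rot": [0,0,0]},
    {"fingers": 85,"linear": [3,0,0],"delta_rot": [0,0,0]},
    {"fingers": 85,"linear": [3,0,0],"delta_rot": [0,0,0]},
    {"fingers": 85,"linear": [2,0,0],"delta_rot": [0,0,0]},
    {"fingers": 85,"linear": [2,0,0],"delta_rot": [0,0,0]},
  ],
)

```text
t: 14.38
ee_pos: [0.5243, 0.0797, 0.0133]
tool_rot: [2.317, 2.121, -0.005]
force: [-3.0, -8.0, 5.9]
opening: 0.0852
grasp_force: 4.3
```

send_rows(
  series=[
    {"fingers": 85,"linear": [2,0,0],"delta_rot": [0,0,0]},
    {"fingers": 85,"linear": [2,0,0],"delta_rot": [0,0,0]},
    {"fingers": 85,"linear": [2,0,0],"delta_rot": [0,0,0]},
  ],
)

```text
t: 14.75
ee_pos: [0.525, 0.0869, 0.0133]
tool_rot: [-2.316, -2.123, 0.003]
force: [-2.3, -5.6, 4.7]
opening: 0.0849
grasp_force: 3.2
```

send_rows(
  series=[
    {"fingers": 85,"linear": [2,0,0],"delta_rot": [0,0,0]},
    {"fingers": 85,"linear": [2,0,0],"delta_rot": [0,0,0]},
    {"fingers": 85,"linear": [0,0,0],"delta_rot": [0,0,0]},
  ],
)

```text
t: 15.12
ee_pos: [0.5253, 0.0909, 0.0133]
tool_rot: [-2.316, -2.122, 0.003]
force: [-2.0, -5.1, 3.8]
opening: 0.0849
grasp_force: 2.9
```

Run:
```python
from h import *
np.set_printoptions(precision=4,suppress=True)
t,p,R,f,q=tool();print(t,p,R[:2,0],q,f)
b=read_camera("top");a=read_camera("scene")
b=cv2.resize(b[200:300,270:365],(475,500),interpolation=cv2.INTER_CUBIC)
a=cv2.resize(a[195:320,260:340],(320,500),interpolation=cv2.INTER_CUBIC)
cv2.imwrite("pics/w6.png",np.hstack([b,a])[:,:,::-1])
```

```text
15.125 [0.5253 0.0909 0.0133] [0.0869 0.9962] [-0.5515  0.7224  0.3865  1.9769 -0.5054  0.5391  0.1016] [-1.9906 -5.0525  3.7916]
```

View pics/w6.png

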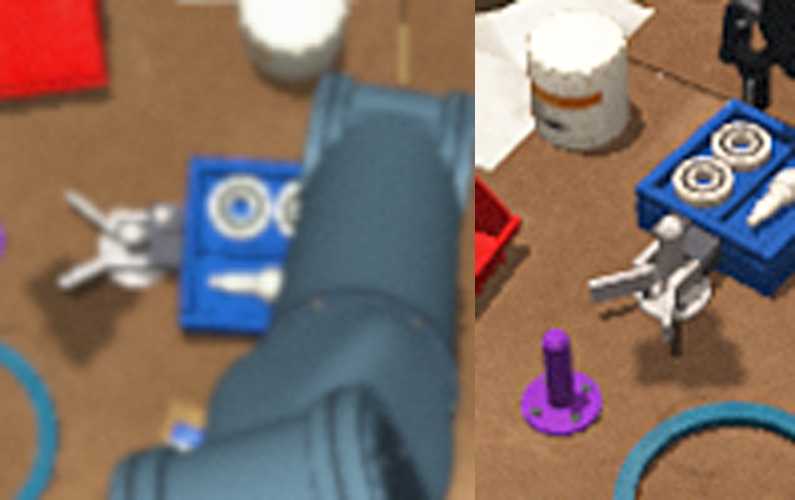

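Run:
```python
from h import *
c=lambda q:crop(q,(270,200),5)
tip=unproj(c([(69,195),(62,284)]),.04); fr=unproj(c([(190,158),(181,329)]),.043)
post=np.array([.5378,.256]);print(unproj(c([(131,236)]),.07))
s=fr[1]-fr[0];y=np.arctan2(s[1],s[0])-np.pi/2;print(np.degrees(y),tip,fr)
f=np.array([np.cos(y),np.sin(y)]);r=np.array([f[1],-f[0]])
for o in (tip.mean(0),fr.mean(0),np.array([.5253,.0909])): print((post-o)@f,(post-o)@r)
print(np.linalg.norm(tip[0]-tip[1]))
```

```text
[[0.53575934 0.25623416]]
86.1930956625585 [[0.57123515 0.30158881]
 [0.50817995 0.30679847]] [[0.59509285 0.21607746]
 [0.47436876 0.22411055]]
-0.04821394754108843 0.0012964312430328037
0.0360305450252263 0.0006784771461809622
0.1655656294221959 0.001510746183878482
0.06327004344037275
```

The measurements put the clip home: the front face is 36.0 mm from the post axis, the mouth tips are 48 mm past it, and the mouth width is unchanged, so the jaw is shut. I'll nudge once more to confirm a hard stop.

send_rows(
  series=[
    {"fingers": 85,"linear": [1,0,0],"delta_rot": [0,0,0]},
    {"fingers": 85,"linear": [1,0,0],"delta_rot": [0,0,0]},
    {"fingers": 85,"linear": [0,0,0],"delta_rot": [0,0,0]},
  ],
)

```text
t: 15.6
ee_pos: [0.5254, 0.0909, 0.0133]
tool_rot: [2.316, 2.121, -0.006]
force: [-2.8, -9.7, 5.8]
opening: 0.0849
grasp_force: 5.2
```

It's a hard stop: the force rises with no travel. One firmer press, then I'll back off and lift.

send_rows(
  series=[
    {"fingers": 85,"linear": [1.5,0,0],"delta_rot": [0,0,0]},
    {"fingers": 85,"linear": [1,0,0],"delta_rot": [0,0,0]},
    {"fingers": 85,"linear": [-4,0,0],"delta_rot": [0,0,0]},
    {"fingers": 85,"linear": [-6,0,0],"delta_rot": [0,0,0]},
    {"fingers": 85,"linear": [-10,0,0],"delta_rot": [0,0,0]},
    {"fingers": 85,"linear": [-15,0,0],"delta_rot": [0,0,0]},
    {"fingers": 85,"linear": [-15,0,0],"delta_rot": [0,0,0]},
    {"fingers": 85,"linear": [0,0,-25],"delta_rot": [0,0,0]},
    {"fingers": 85,"linear": [0,0,-25],"delta_rot": [0,0,0]},
    {"fingers": 85,"linear": [-10,0,-25],"delta_rot": [0,0,0]},
    {"fingers": 85,"linear": [-30,0,-25],"delta_rot": [0,0,0]},
    {"fingers": 85,"linear": [-30,0,-25],"delta_rot": [0,0,0]},
    {"fingers": 85,"linear": [-30,0,-25],"delta_rot": [0,0,0]},
    {"fingers": 85,"linear": [-30,0,-25],"delta_rot": [0,0,0]},
    {"fingers": 85,"linear": [-30,0,-25],"delta_rot": [0,0,0]},
    {"fingers": 85,"linear": [-30,0,0],"delta_rot": [0,0,0]},
    {"fingers": 85,"linear": [0,0,0],"delta_rot": [0,0,0]},
    {"fingers": 85,"linear": [0,0,0],"delta_rot": [0,0,0]},
  ],
)

```text
t: 17.85
ee_pos: [0.5054, -0.1425, 0.213]
tool_rot: [-2.316, -2.122, -0.0]
force: [-0.5, 0.3, 0.1]
opening: 0.0851
grasp_force: 0.0
```

Run:
```python
from h import *
t,p,R,f,q=tool();print(t,p,f)
b=read_camera("top")
b=cv2.resize(b[180:310,230:390],(800,600),interpolation=cv2.INTER_CUBIC) if 0 else cv2.resize(b[190:310,230:390],(800,600),interpolation=cv2.INTER_CUBIC)
cv2.imwrite("pics/w7.png",b[:,:,::-1])
```

```text
17.85 [ 0.50542948 -0.14247555  0.21298404] [-0.49278791  0.34137063  0.05632004]
```

View pics/w7.png

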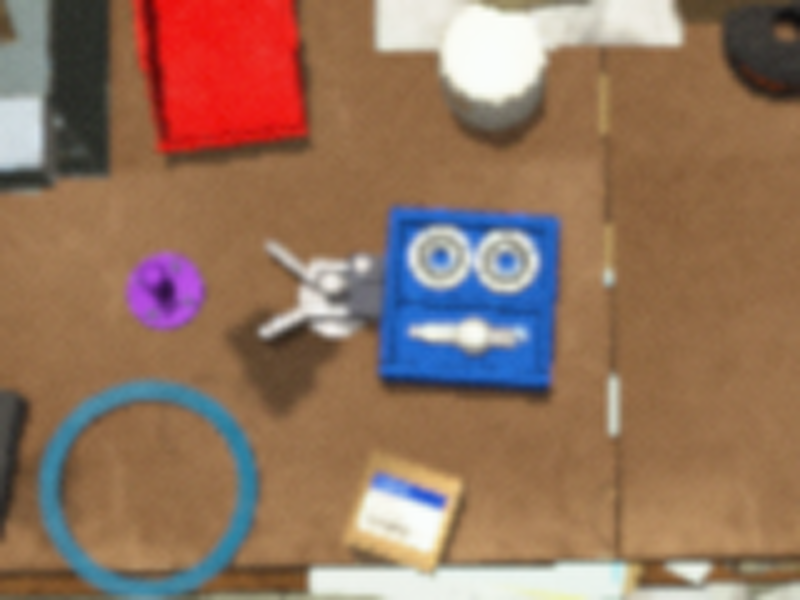

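The top view shows the post inside the clip, with the mouth tips at (270,244) and (263,332), so the jaw is shut. The filter and box are where they stood and the robot is clear.

```bash
python3 -c "
from workcell import workorder
print(workorder.finish_job())"
```

```text
the job is handed in; nothing more can be done
None
```

The caddy was slid flat along the counter and its clip is fully home round the steel post with the jaw shut, no bystander was touched, and the job was handed in at about 18 s.

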